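# Clear up the column parts in the cold-room lab

### The arm

A 6-joint arm with a two-finger parallel gripper is mounted at the origin on the work surface. World frame = base frame: x ahead of the robot, y to its left, z up, the work surface at z = 0. Lengths are in m, angles in rad, forces in N, time in s.
With the tool pointing down it reaches from about 0.25 to 0.725 m from the base axis. Payload 4 kg.
Tool frame: the origin (TCP) lies at the very end of the fingers, on their centre line; the grasp point (between the pads) lies 19 mm behind it (bot.pinch_z is the distance from the TCP to the grasp point, in m); z points along the fingers, x is the direction in which the jaws open and shut, and the axes are right-handed (so a half turn about z gives the same grasp; the last joint's range is limited). The gripper opens to 85 mm and grips with 20 to 120 N. Pads are 22 mm wide; open, the fingers measure 114 mm over their backs; the gripper's body (76 mm by 85 mm) begins 54 mm behind the grasp point. The pads swing forward as they close: fully open they stand 13 mm farther back than shut.
Start: joints at [0, 0.241, 0.005, 1.335, 0, 1.571], TCP at [0.5, -0, 0.231] pointing down, gripper open.
Joint ranges: [-2.72, 2.72], [-1.05, 1.87], [-1.09, 1.28], [-1.99, 2.15], [-1.42, 1.44], [-3.14, 3.14]. Speed limits (rad/s): [2.79, 2.79, 3.14, 3.14, 3.14, 3.14].

### API

Orientations are given as a unit quaternion [x, y, z, w].
In Python, from workcell import bot gives the robot as it stands. The module is installed in compiled form; this text tells all that it offers.
- The arm moves only by the shell command python3 -m inch 'ROWS'. ROWS is JSON, a list of rows, each a list of 7 numbers: the shift along the tool's x, y, z scaled (see below), then the turn, a rotation vector about the tool's x, y, z scaled (see below), then the gripper command: -1 is fully open, 1 is shut, values between are in proportion. In form: [[x, y, z, wx, wy, wz, gripper], ...]. A call has exactly 8 rows; each row shifts and turns the commanded pose from where the row before left it, along the tool's axes as they then stand; what a row does not reach is not made up. The controller multiplies each number of a shift by 2.5 cm and each number of a turn by 180 degrees. A row lasts 1/10 s, in which the tool goes at most 50 mm and 8.59 degrees, less where a joint would pass 70% of its speed; a pose out of reach is approached as far as the arm can. A call with a number of a shift or a turn outside -1 to 1 is refused whole. A call with a gripper value outside its range is refused whole. The fingers move at their own pace and stop on an object; the grip force is fixed at half the most. Time passes only in rows, so rows that do not move let the fingers close, or fill a call up. It gives the time, the measured TCP pose, the force and the opening at its end, in the units of the state.
- bot.get_obs(): the state, without advancing time (a new reading comes with each control period).
- bot.camera(name): name is "scene" or "side" or "wrist"; returns (picture, depth): 420x560x3 uint8, blue, green, red; 420x560 float32, m along the optical axis (not along the pixel's ray), 0 where there is no reading.
- bot.get_calibration(name): a dict with "vfov" (degrees; the focal length in pixels is half the picture's height over the tangent of half this angle, whatever the lens; pixels are square), "cx", "cy" (the principal point, pixels), "R" (3x3) and "t" (3): a world point X has camera coordinates R X + t. Camera axes: x right, y down, z forward; pixel columns grow to the right and rows downward; lengths in m; the calibration is good to about 2 mm. A picture is of the moment at which its call begins: read the wrist's pose just before it. get_calibration takes no time and is no camera call; for the wrist camera it gives the pose at the moment of the call.
- bot.job_done(): hands the job in, once; it reports no verdict.
The state is a dict: "clock": time; "joint_pos": joint angles; "joint_vel": joint speeds; "tau": joint torques, N m; "eef_pos": TCP position; "tool_rot": TCP orientation; "ft_force": force on the tool from outside, world axes, zero at the start; "ft_torque": the same for the moment, N m; "grip_width": finger opening in m.
Only numpy, scipy, OpenCV 4.12 (cv2) and the standard library are available. Lean on these libraries where they do the work, as an engineer would, in place of code of your own. Each camera call takes 0.05 s, during which the arm holds its last target.

### The job

Clear up the column parts: stand the two sample jars upright in the jar holder, one in each bay; put both grey rings over the post of the drying stand, lying flat with the wide ring at the bottom and the narrow one on top of it; and stand the rubber stopper in the round dish, tube stub up. Do not knock over the glass beaker that stands among them.

Things in the scene. Friction and masses are not known exactly. Their poses are not given: they have to be found in the camera images.
- jar_a: sample jar, a plain upright cylinder 42 mm across and 70 mm tall, clear with brown sediment inside and a white screw cap (cap 45 mm across, the top 20 mm); the same as jar_b and interchangeable with it; starts standing upright among the other parts; origin at the centre of its underside, z up; mass about 0.09 kg, varies
- jar_b: sample jar, a plain upright cylinder 42 mm across and 70 mm tall, clear with brown sediment inside and a white screw cap (cap 45 mm across, the top 20 mm); the same as jar_a and interchangeable with it; starts standing upright among the other parts; origin at the centre of its underside, z up; mass about 0.09 kg, varies
- wide_ring: wide dark grey plastic pipe ring, outer diameter 66 mm, bore 40 mm, 28 mm high; starts lying flat on the table, its bore upright; origin at the centre of its underside, z up; about 0.08 kg
- narrow_ring: narrow dark grey plastic pipe ring, outer diameter 50 mm, bore 36 mm, 28 mm high; starts lying flat on the table, its bore upright; origin at the centre of its underside, z up; about 0.04 kg
- stopper: black rubber stopper, standing on its narrow end: the lower 16 mm tapers from 32 mm at the foot to 38 mm, then a straight round head 44 mm across from 16 to 36 mm height, and on top in the centre a grey tube stub 8 mm across that ends at 52 mm height; origin at the centre of its underside (narrow end), z up through the stub; about 0.06 kg
- beaker: empty clear glass beaker, about 62 mm across at the rim and 75 mm tall, standing among the parts, loose; not to be knocked over; origin at the centre of its underside, z up; about 0.15 kg
- jar_holder: low white plastic holder fixed to the table, 68 mm (its x) by 132 mm (its y), 24 mm high, with two square open bays side by side along its y axis; bay centres at y = +32 mm and -32 mm from its origin (x = 0); each bay is 60 mm square inside, floor 5 mm above the table, walls 4 mm thick and 19 mm high above that floor; origin at the centre of its underside
- drying_stand: round aluminium base, 110 mm across and 12 mm thick, fixed to the table, with one upright steel post 20 mm across in its centre; the post tapers above 68 mm to a blunt point at 80 mm above the table; origin at the centre of the base's underside, z up along the post
- dish: shallow round stainless dish fixed to the table, 140 mm across at the rim and 28 mm high, inner floor 5 mm above the table and about 118 mm across, wall 4 mm; origin at the centre of its underside

How it is judged:
At the end, for the whole second after the job is handed in: One jar stands in each holder bay (within 12 mm of its centre in x and y); wide ring flat on the stand base, narrow ring flat on it, both round the post (13 mm); stopper stands stub up in the dish (45 mm of centre); heights within 3 mm, tilt under 0.12 rad, all at rest (x of jar_a in the frame of jar_holder between -0.012 and 0.012 m and z of jar_a in the frame of jar_holder between 0.002 and 0.009 m and angle between each of jar_a, jar_b, wide_ring, narrow_ring, stopper's own z axis and vertical below 0.12 rad and linear speed of each of jar_a, jar_b, wide_ring, narrow_ring, stopper below 0.02 m/s and angular speed of each of jar_a, jar_b, wide_ring, narrow_ring, stopper below 0.2 rad/s and x of jar_b in the frame of jar_holder between -0.012 and 0.012 m and z of jar_b in the frame of jar_holder between 0.002 and 0.009 m and ((y of jar_a in the frame of jar_holder between 0.02 and 0.044 m and y of jar_b in the frame of jar_holder between -0.044 and -0.02 m) or (y of jar_a in the frame of jar_holder between -0.044 and -0.02 m and y of jar_b in the frame of jar_holder between 0.02 and 0.044 m)) and horizontal distance between each of wide_ring, narrow_ring and drying_stand below 0.013 m and z of wide_ring in the frame of drying_stand between 0.009 and 0.016 m and z of narrow_ring in the frame of drying_stand between 0.036 and 0.045 m and horizontal distance between stopper and dish below 0.045 m and z of stopper in the frame of dish between 0.002 and 0.01 m); the robot touches nothing.
It fails at once if the glass beaker is knocked over (angle between beaker's own z axis and vertical above 0.6 rad).
It also fails if it takes over 120 s, if anything falls off the work surface, if the arm or the gripper's body presses on something with over 40 N, if the wrist force passes 120 N, or if a joint passes its speed limit or range.

## Working session

There is one attempt and no reset: what is moved stays moved. The work goes in short steps, Python scripts to look and compute and a shell command to move; the robot and the scene stay as the last step left them, time stands still between calls to the robot, and variables do not carry over. Pictures are saved under pics/ and viewed, and the job is handed in when it is done.

```bash
mkdir -p pics; ls; cat > h.py <<'E'
from workcell import bot
import numpy as np, cv2
def K(c):
    f=210/np.tan(np.radians(c['vfov'])/2); return f,c['cx'],c['cy']
def pts(name,img_depth=None):
    c=bot.get_calibration(name); im,d=bot.camera(name)
    f,cx,cy=K(c); R=np.array(c['R']);t=np.array(c['t'])
    v,u=np.mgrid[0:420,0:560]
    P=np.stack([(u-cx)/f*d,(v-cy)/f*d,d],-1)
    W=(P-t)@R
    W[d<=0]=np.nan
    return im,d,W,c
def ray(c,u,v,z):
    f,cx,cy=K(c);R=np.array(c['R']);t=np.array(c['t'])
    o=-R.T@t; r=R.T@np.array([(u-cx)/f,(v-cy)/f,1]); s=(z-o[2])/r[2]; return o+s*r
E
python3 - <<'E'
from h import *
o=bot.get_obs();print(o)
for n in ["scene","side","wrist"]:
    im,d,W,c=pts(n); cv2.imwrite(f'pics/{n}0.png',im); np.savez(f'{n}0.npz',im=im,d=d,W=W)
    R=np.array(c['R']);t=np.array(c['t']);print(n,c['vfov'],c['cx'],c['cy'],-R.T@t,R[2])
E
```

```text
pics
{'clock': 0.0, 'joint_pos': array([1.74727237e-05, 2.41405309e-01, 3.71234006e-03, 1.33520151e+00,
       8.36164624e-06, 1.57079794e+00]), 'joint_vel': array([-1.26914651e-03, -6.96193188e-04,  8.86209586e-04, -2.70787245e-04,
        9.13117820e-05,  7.81456950e-04]), 'tau': array([ 5.50268451e-04, -3.72315860e+01,  2.52406776e+01,  1.67737965e-02,
        2.29149265e-05,  1.14679995e-05]), 'eef_pos': array([4.99361205e-01, 1.12629600e-05, 2.30412256e-01]), 'tool_rot': array([ 9.99999450e-01,  7.92421728e-06, -1.04907848e-03, -4.17080829e-06]), 'ft_force': array([-0.6380639 ,  0.1954123 , -0.75167597]), 'ft_torque': array([-0.01955562, -0.04875054,  0.01570326]), 'grip_width': 0.08544481099041687}
scene 57.56996420699432 275.302104936795 214.25848044904066 [ 0.84236631 -0.19150985  0.69459326] [-0.42396389  0.25802049 -0.86814748]
side 49.68454852920705 281.19929750014745 210.5856018336592 [ 0.12477762 -0.5450376   0.6103699 ] [ 0.4224277   0.63531561 -0.64647422]
wrist 65.2757991816262 281.16212984707954 213.11519729796566 [0.5000559  0.07718001 0.3729211 ] [-0.00219359 -0.30368067 -0.95277135]
```

View pics/scene0.png

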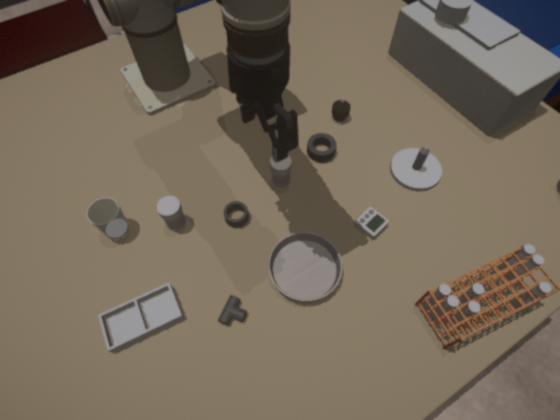

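View pics/side0.png

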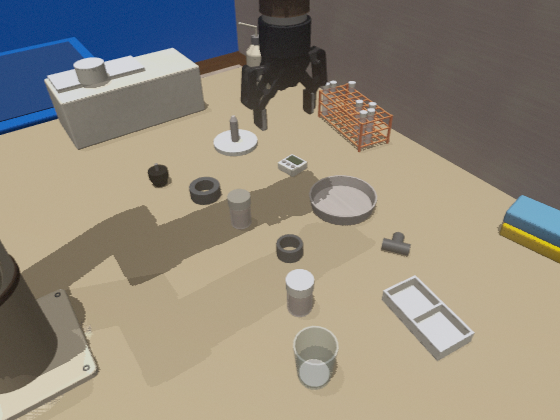

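View pics/wrist0.png

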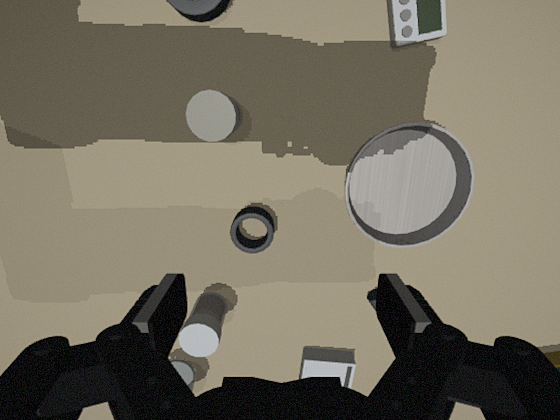

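Scene view: jar caps near (170,204) and (282,160), beaker (107,215), narrow ring (236,213), wide ring (321,147), stopper (341,109), stand (416,168), dish (305,267) and holder (140,317). The side view agrees. Next I measure these from depth and rays.

```bash
cat > meas.py <<'E'
from h import *
import sys
# height clusters in each view
for n in ["scene","side","wrist"]:
    z=np.load(n+'0.npz'); W=z['W']; im=z['im']
    tab=np.nanmedian(W[...,2]); 
    m=((W[...,2]>0.008)&(W[...,2]<0.11)&(np.hypot(W[...,0],W[...,1])>0.2)&(W[...,0]>0.1)&(W[...,0]<0.85)).astype(np.uint8)
    k,l,s,c=cv2.connectedComponentsWithStats(m)
    print(n,'table',tab)
    for i in range(1,k):
        if s[i,4]<60: continue
        P=W[l==i]; top=np.nanpercentile(P[:,2],95)
        T=P[P[:,2]>top-0.006]
        cc,r=cv2.minEnclosingCircle(T[:,:2].astype(np.float32))
        print(s[i],'px',c[i].round(),'top',top.round(4),'mid',((np.nanpercentile(T,1,0)+np.nanpercentile(T,99,0))/2).round(4),'circ',np.round(cc,4),round(r,4))
E
python3 meas.py
```

```text
scene table -0.00011813079810250296
[ 389   17  171  118 6007] px [460.  81.] top 0.1055 mid [0.4257 0.6155 0.1047] circ [0.4216 0.6246] 0.1952
[332 100  19  20 313] px [341. 109.] top 0.0414 mid [0.3579 0.2921 0.0438] circ [0.358  0.2933] 0.0219
[307 133  30  28 568] px [321. 146.] top 0.0291 mid [0.4203 0.1916 0.0267] circ [0.4197 0.1919] 0.0338
[ 391  146   51   44 1647] px [416. 168.] top 0.0627 mid [0.5783 0.3324 0.0692] circ [0.5779 0.3339] 0.0099
[270 155  22  32 513] px [281. 171.] top 0.0706 mid [0.4393 0.0703 0.0684] circ [0.4378 0.0717] 0.0233
[  86  197   43   41 1201] px [107. 217.] top 0.0746 mid [ 0.3547 -0.277   0.0725] circ [ 0.3542 -0.2774] 0.0318
[157 196  29  34 694] px [171. 212.] top 0.0709 mid [ 0.4086 -0.1679  0.0685] circ [ 0.4077 -0.1685] 0.0233
[224 201  25  26 382] px [236. 214.] top 0.029 mid [ 0.4674 -0.0572  0.0266] circ [ 0.4665 -0.0568] 0.0252
[355 207  34  32 600] px [371. 222.] top 0.022 mid [0.6313 0.1633 0.0195] circ [0.6301 0.1629] 0.0338
[ 268  232   75   70 1083] px [306. 259.] top 0.0289 mid [ 0.6379 -0.0051  0.0266] circ [ 0.6376 -0.0049] 0.0
[... 2288 characters left out ...]
8 0.0697] circ [0.4369 0.0707] 0.0226
[ 345  122  130  127 3767] px [424. 191.] top 0.0285 mid [ 0.6372 -0.0048  0.0259] circ [ 0.6376 -0.0056] 0.0701
[ 230  208   45   46 1072] px [252. 231.] top 0.0288 mid [ 0.4664 -0.0567  0.0262] circ [ 0.4662 -0.0569] 0.0252
[367 291  10  20  96] px [373. 300.] top 0.0212 mid [ 0.6132 -0.1531  0.0187] circ [ 0.6171 -0.1534] 0.0096
[ 179  295   48   62 2101] px [203. 327.] top 0.0706 mid [ 0.4084 -0.167   0.0681] circ [ 0.4068 -0.1673] 0.0235
[300 352  56  37 789] px [330. 363.] top 0.0245 mid [ 0.5617 -0.2572  0.0218] circ [ 0.5613 -0.2575] 0.0391
[171 362  24  30 319] px [185. 374.] top 0.0334 mid [ 0.3743 -0.2664  0.0321] circ [ 0.3739 -0.2663] 0.0154
```

```bash
python3 - <<'E'
from h import *
print(bot.pinch_z)
for n in ["scene","side"]:
    z=np.load(n+'0.npz'); W=z['W']
    m=(np.abs(W[...,0]-.556)<.1)&(np.abs(W[...,1]+.3035)<.1)&(W[...,2]>.019)&(W[...,2]<.03)&(np.hypot(W[...,0]-.634,W[...,1]+.165)>.05)
    P=W[m][:,:2].astype(np.float32); (c,s,a)=cv2.minAreaRect(P)
    print(n,'holder',c,s,a); 
    b=cv2.boxPoints((c,s,a)); e=[b[1]-b[0],b[2]-b[1]]; e=max(e,key=np.linalg.norm); u=e/np.linalg.norm(e)
    print(' y axis',u,'bays',np.array(c)+.032*u,np.array(c)-.032*u)
    m=(np.hypot(W[...,0]-.577,W[...,1]-.332)<.075)&(W[...,2]>.007)&(W[...,2]<.018)
    print(' base',cv2.minEnclosingCircle(W[m][:,:2].astype(np.float32)))
    m=(np.hypot(W[...,0]-.3575,W[...,1]-.292)<.04)&(W[...,2]>.033)&(W[...,2]<.039)
    print(' stopper head',cv2.minEnclosingCircle(W[m][:,:2].astype(np.float32)))
    m=(np.hypot(W[...,0]-.3575,W[...,1]-.292)<.04)&(W[...,2]>.048)&(W[...,2]<.055)
    print(' stub',cv2.minEnclosingCircle(W[m][:,:2].astype(np.float32)))
# fingertips
z=np.load('side0.npz');W=z['W']
m=(np.hypot(W[...,0]-.5,W[...,1])<.09)&(W[...,2]>.15)&(W[...,2]<.5)
P=W[m]; print(np.percentile(P[:,2],[0,1,2,5]),P[P[:,2]<.26].min(0),P[P[:,2]<.26].max(0))
E
```

```text
0.0187
scene holder (0.5566204190254211, -0.3034365475177765) (0.13234224915504456, 0.06927412003278732) 84.0587158203125
 y axis [0.10350963 0.9946285 ] bays [ 0.55993273 -0.27160843] [ 0.55330811 -0.33526466]
 base ((0.5775666832923889, 0.3353167474269867), 0.05630291625857353)
 stopper head ((0.35815227031707764, 0.294076144695282), 0.022484207525849342)
 stub ((0.3572453260421753, 0.29379594326019287), 0.0045089200139045715)
side holder (0.5561193823814392, -0.3031771183013916) (0.1337016075849533, 0.07001025229692459) 84.12686157226562
 y axis [0.10232618 0.99475086] bays [ 0.55939382 -0.27134509] [ 0.55284494 -0.33500915]
 base ((0.5764123797416687, 0.3342781960964203), 0.05821474641561508)
 stopper head ((0.3570033013820648, 0.29252302646636963), 0.02375941351056099)
 stub ((0.3565709888935089, 0.29143717885017395), 0.0032372958958148956)
[0.24341451 0.25167633 0.25682323 0.27030061] [ 0.44276021 -0.01321011  0.24341451] [0.55585444 0.01124559 0.25993421]
```

```bash
python3 -m inch '[[-0.53,0.962,0.46,0,0,0,-1],[-0.53,0.962,0.46,0,0,0,-1],[-0.53,0.962,0.46,0,0,0,-1],[-0.53,0.962,0.46,0,0,0,-1],[-0.53,0.962,0.46,0,0,0,-1],[-0.53,0.962,0.46,0,0,0,-1],[-0.53,0.962,0.46,0,0,0,-1],[0,0,0,0,0,0,-1]]'; python3 - <<'E'
from h import *
print(bot.get_obs()['eef_pos'])
im,d,W,c=pts('wrist'); cv2.imwrite('pics/w1.png',im)
m=(W[...,2]>.062)&(W[...,2]<.08)&(np.hypot(W[...,0]-.408,W[...,1]+.168)<.05)
print(cv2.minEnclosingCircle(W[m][:,:2].astype(np.float32)))
E
```

```text
clock: 0.95
eef_pos: [0.4044, -0.1697, 0.1491]
tool_rot: [1.0, -0.002, -0.002, -0.0]
ft_force: [0.1, 0.5, -0.2]
grip_width: 0.0852
[ 0.40443644 -0.16973224  0.14905861]
((0.4078589975833893, -0.16779129207134247), 0.022755378857254982)
```

View pics/w1.png

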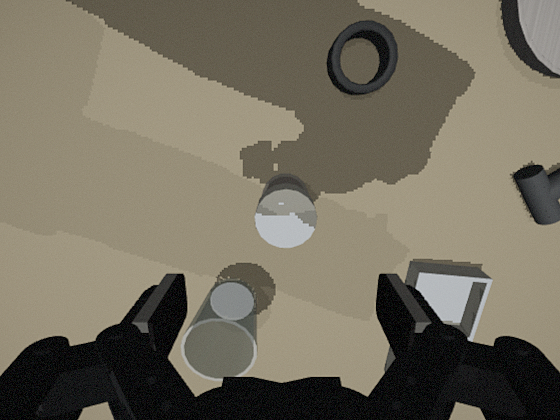

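Wrist view: jar centred between the open fingers at (285,218), beaker at (220,345) well clear. I'll descend and grip.

```bash
python3 -m inch '[[0.12,-0.07,0.74,0,0,0,-1],[0,0,0.74,0,0,0,-1],[0,0,0.74,0,0,0,-1],[0,0,0.74,0,0,0,-1],[0,0,0.74,0,0,0,-1],[0,0,0.74,0,0,0,-1],[0,0,0,0,0,0,-1],[0,0,0,0,0,0,1]]';python3 -m inch '[[0,0,0,0,0,0,1],[0,0,0,0,0,0,1],[0,0,0,0,0,0,1],[0,0,0,0,0,0,1],[0,0,0,0,0,0,1],[0,0,0,0,0,0,1],[0,0,-0.5,0,0,0,1],[0,0,-0.8,0,0,0,1]]'
```

```text
clock: 1.8
eef_pos: [0.4107, -0.1661, 0.0401]
tool_rot: [1.0, 0.001, -0.0, -0.0]
ft_force: [-0.2, 0.5, 0.2]
grip_width: 0.0733
clock: 2.6
eef_pos: [0.4092, -0.1662, 0.0721]
tool_rot: [1.0, -0.0, -0.001, -0.0]
ft_force: [-0.1, -0.3, -1.4]
grip_width: 0.0435
```

```bash
python3 -m inch '[[0,0,-1,0,0,0,1],[0,0,-1,0,0,0,1],[0.8,0.95,-0.5,0,0,0,1],[0.8,0.95,0,0,0,0,1],[0.8,0.95,0,0,0,0,1],[0.8,0.95,0,0,0,0,1],[0.8,0.95,0,0,0,0,1],[0.8,0.95,0,0,0,0,1]]';python3 -m inch '[[0.92,0.98,0,0,0,0,1],[0,0,0.6,0,0,0,1],[0,0,0.6,0,0,0,1],[0,0,0.6,0,0,0,1],[0,0,0,0,0,0,1],[0,0,0,0,0,0,1],[0,0,0,0,0,0,1],[0,0,0,0,0,0,1]]'
python3 - <<'E'
from h import *
for n in ['scene','side']:
    im,d,W,c=pts(n); cv2.imwrite(f'pics/{n}2.png',im)
E
```

```text
clock: 3.4
eef_pos: [0.5309, -0.3101, 0.135]
tool_rot: [1.0, -0.0, 0.0, -0.0]
ft_force: [0.7, 0.4, -1.0]
grip_width: 0.0434
clock: 4.2
eef_pos: [0.554, -0.334, 0.0912]
tool_rot: [1.0, -0.0, 0.001, 0.001]
ft_force: [0.4, -0.3, -1.2]
grip_width: 0.0437
```

View pics/scene2.png

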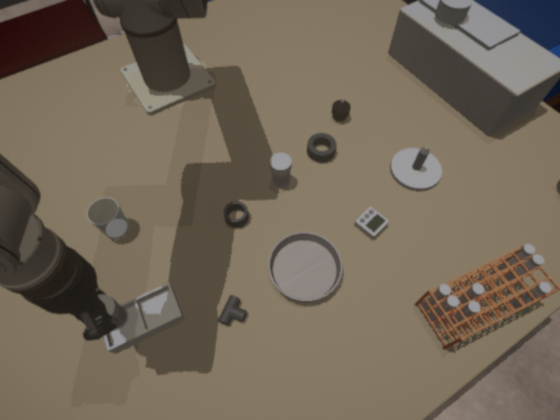

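View pics/side2.png

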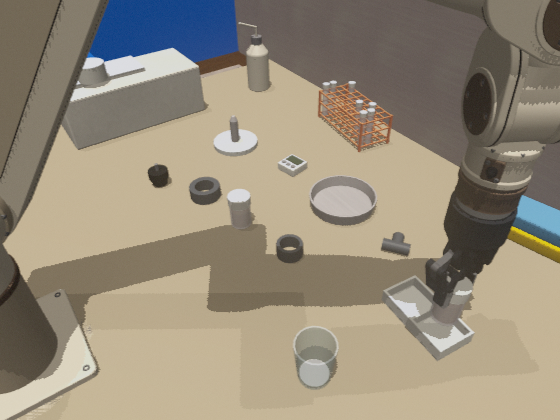

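Jar hangs over the far bay (side ~(455,300)), upright. I'll lower and release it.

```bash
python3 -m inch '[[0,0,0.5,0,0,0,1],[0,0,0.5,0,0,0,1],[0,0,0.4,0,0,0,1],[0,0,0.2,0,0,0,1],[0,0,0.15,0,0,0,1],[0,0,0,0,0,0,1],[0,0,0,0,0,0,1],[0,0,0,0,0,0,-0.5]]';python3 -m inch '[[0,0,0,0,0,0,-0.5],[0,0,0,0,0,0,-0.6],[0,0,0,0,0,0,-0.6],[0,0,-0.3,0,0,0,-0.7],[0,0,-1,0,0,0,-0.7],[0,0,-1,0,0,0,-1],[0,0,-1,0,0,0,-1],[0,0,-1,0,0,0,-1]]'
```

```text
clock: 5.1
eef_pos: [0.5535, -0.3338, 0.0461]
tool_rot: [1.0, -0.0, 0.0, 0.0]
ft_force: [-1.3, -0.5, -0.6]
grip_width: 0.0567
clock: 5.9
eef_pos: [0.5533, -0.3336, 0.1552]
tool_rot: [1.0, 0.0, 0.0, 0.0]
ft_force: [1.3, -0.0, -0.2]
grip_width: 0.0856
```

```bash
python3 -m inch '[[-0.275,-0.95,0,0,0,0,-1],[-0.275,-0.95,0,0,0,0,-1],[-0.275,-0.95,0,0,0,0,-1],[-0.275,-0.95,0,0,0,0,-1],[-0.275,-0.95,0,0,0,0,-1],[-0.275,-0.95,0,0,0,0,-1],[-0.275,-0.95,0,0,0,0,-1],[-0.275,-0.95,0,0,0,0,-1]]';python3 -m inch '[[-0.275,-0.95,0,0,0,0,-1],[-0.275,-0.95,0,0,0,0,-1],[-0.275,-0.95,0,0,0,0,-1],[-0.275,-0.95,0,0,0,0,-1],[-0.275,-0.95,0,0,0,0,-1],[-0.275,-0.95,0,0,0,0,-1],[-0.275,-0.95,0,0,0,0,-1],[-0.275,-0.95,0,0,0,0,-1]]';python3 -m inch '[[-0.27,-0.97,0,0,0,0,-1],[0,0,0,0,0,0,-1],[0,0,0,0,0,0,-1],[0,0,0.5,0,0,0,-1],[0,0,0,0,0,0,-1],[0,0,0,0,0,0,-1],[0,0,0,0,0,0,-1],[0,0,0,0,0,0,-1]]'
python3 - <<'E'
from h import *
print(bot.get_obs()['eef_pos'])
im,d,W,c=pts('wrist'); cv2.imwrite('pics/w3.png',im)
m=(W[...,2]>.062)&(W[...,2]<.08)&(np.hypot(W[...,0]-.4365,W[...,1]-.0707)<.05)
print(cv2.minEnclosingCircle(W[m][:,:2].astype(np.float32)))
im,d,W,c=pts('side'); cv2.imwrite('pics/side3.png',im)
m=(W[...,2]>.071)&(W[...,2]<.08)&(np.hypot(W[...,0]-.553,W[...,1]+.335)<.05)
print(m.sum(),cv2.minEnclosingCircle(W[m][:,:2].astype(np.float32)),np.median(W[m],0))
E
```

```text
clock: 6.7
eef_pos: [0.4981, -0.1427, 0.1543]
tool_rot: [1.0, -0.0, 0.001, 0.0]
ft_force: [-0.0, 0.1, 0.2]
grip_width: 0.0856
clock: 7.5
eef_pos: [0.4432, 0.0474, 0.1544]
tool_rot: [1.0, -0.0, 0.001, -0.0]
ft_force: [0.6, -1.0, 0.1]
grip_width: 0.0854
clock: 8.3
eef_pos: [0.4369, 0.0704, 0.1415]
tool_rot: [1.0, -0.0, 0.0, -0.0]
ft_force: [0.3, 0.0, 0.8]
grip_width: 0.0857
[0.4369111  0.07035386 0.14148715]
((0.43658265471458435, 0.07091246545314789), 0.022698145359754562)
656 ((0.5490443706512451, -0.3334411382675171), 0.023680392652750015) [ 0.5472223  -0.33560583  0.07570261]
```

View pics/side3.png

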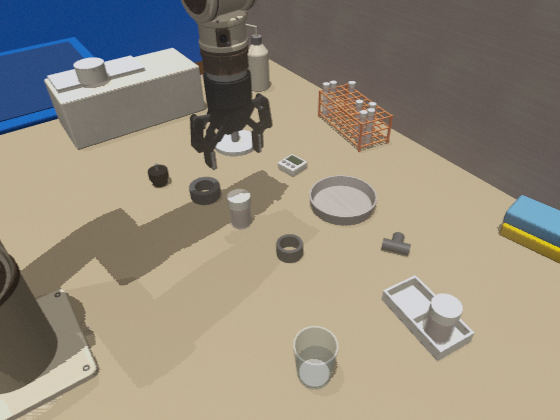

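Jar 1 stands in the far bay at (445,315), about 4 mm off centre. The gripper is centred over jar 2; I'll grip it.

```bash
python3 -m inch '[[0,0,0.7,0,0,0,-1],[0,0,0.7,0,0,0,-1],[0,0,0.7,0,0,0,-1],[0,0,0.7,0,0,0,-1],[0,0,0.7,0,0,0,-1],[0,0,0.55,0,0,0,-1],[0,0,0,0,0,0,-1],[0,0,0,0,0,0,1]]';python3 -m inch '[[0,0,0,0,0,0,1],[0,0,0,0,0,0,1],[0,0,0,0,0,0,1],[0,0,0,0,0,0,1],[0,0,0,0,0,0,1],[0,0,-1,0,0,0,1],[0,0,-1,0,0,0,1],[0,0,-1,0,0,0,1]]'
```

```text
clock: 9.2
eef_pos: [0.4366, 0.0707, 0.04]
tool_rot: [1.0, 0.0, -0.0, 0.0]
ft_force: [-0.3, 0.4, -0.1]
grip_width: 0.0733
clock: 10.0
eef_pos: [0.4362, 0.0706, 0.1157]
tool_rot: [1.0, -0.0, -0.0, 0.0]
ft_force: [1.0, 0.6, -1.5]
grip_width: 0.0437
```

```bash
python3 -m inch '[[0.328,0.913,-0.8,0,0,0,1],[0.328,0.913,-0.2,0,0,0,1],[0.328,0.913,0,0,0,0,1],[0.328,0.913,0,0,0,0,1],[0.328,0.913,0,0,0,0,1],[0.328,0.913,0,0,0,0,1],[0.328,0.913,0,0,0,0,1],[0.328,0.913,0,0,0,0,1]]';python3 -m inch '[[0.328,0.913,0,0,0,0,1],[0.328,0.913,0,0,0,0,1],[0.328,0.913,0,0,0,0,1],[0.328,0.913,0,0,0,0,1],[0.328,0.913,0,0,0,0,1],[0.328,0.913,0,0,0,0,1],[0.328,0.913,0,0,0,0,1],[0,0,0,0,0,0,1]]';python3 -m inch '[[0,0,0,0,0,0,1],[0,0,0.8,0,0,0,1],[0,0,0.8,0,0,0,1],[0,0,0.4,0,0,0,1],[0,0,0,0,0,0,1],[0,0,0,0,0,0,1],[0,0,0,0,0,0,1],[0,0,0,0,0,0,1]]'
```

```text
clock: 10.8
eef_pos: [0.5022, -0.1129, 0.1399]
tool_rot: [1.0, -0.0, 0.0, -0.0]
ft_force: [0.4, 0.2, -0.7]
grip_width: 0.0433
clock: 11.6
eef_pos: [0.5601, -0.2746, 0.1395]
tool_rot: [1.0, -0.002, 0.0, 0.001]
ft_force: [-0.0, -0.2, -0.9]
grip_width: 0.0436
clock: 12.4
eef_pos: [0.5602, -0.272, 0.0911]
tool_rot: [1.0, 0.0, 0.001, 0.0]
ft_force: [0.4, -0.6, -1.6]
grip_width: 0.0434
```

```bash
python3 -m inch '[[0,0,0.5,0,0,0,1],[0,0,0.5,0,0,0,1],[0,0,0.4,0,0,0,1],[0,0,0.25,0,0,0,1],[0,0,0.15,0,0,0,1],[0,0,0,0,0,0,1],[0,0,0,0,0,0,1],[0,0,0,0,0,0,-0.5]]';python3 -m inch '[[0,0,0,0,0,0,-0.5],[0,0,0,0,0,0,-0.6],[0,0,0,0,0,0,-0.6],[0,0,-0.3,0,0,0,-0.7],[0,0,-1,0,0,0,-0.7],[0,0,-1,0,0,0,-1],[0,0,-1,0,0,0,-1],[0,0,-1,0,0,0,-1]]'
```

```text
clock: 13.2
eef_pos: [0.5596, -0.2718, 0.0452]
tool_rot: [1.0, -0.0, 0.0, 0.0]
ft_force: [-0.1, 0.7, 0.3]
grip_width: 0.0572
clock: 14.0
eef_pos: [0.5596, -0.2717, 0.1539]
tool_rot: [1.0, -0.0, 0.0, 0.0]
ft_force: [-0.1, 0.6, -0.1]
grip_width: 0.085
```

```bash
python3 -m inch '[[-0.28,-0.9265,0,0,0,0,-1],[-0.28,-0.9265,0,0,0,0,-1],[-0.28,-0.9265,0,0,0,0,-1],[-0.28,-0.9265,0,0,0,0,-1],[-0.28,-0.9265,0,0,0,0,-1],[-0.28,-0.9265,0,0,0,0,-1],[-0.28,-0.9265,0,0,0,0,-1],[-0.28,-0.9265,0,0,0,0,-1]]';python3 -m inch '[[-0.28,-0.9265,0,0,0,0,-1],[-0.28,-0.9265,0,0,0,0,-1],[-0.28,-0.9265,0,0,0,0,-1],[-0.28,-0.9265,0,0,0,0,-1],[-0.28,-0.9265,0,0,0,0,-1],[-0.28,-0.9265,0,0,0,0,-1],[-0.28,-0.9265,0,0,0,0,-1],[-0.28,-0.9265,0,0,0,0,-1]]';python3 -m inch '[[-0.28,-0.9265,0,0,0,0,-1],[-0.28,-0.9265,0,0,0,0,-1],[-0.28,-0.9265,0,0,0,0,-1],[-0.28,-0.9265,0,0,0,0,-1],[0,0,0.8,0,0,0,-1],[0,0,0,0,0,0,-1],[0,0,0,0,0,0,-1],[0,0,0,0,0,0,-1]]'
python3 - <<'E'
from h import *
print(bot.get_obs()['eef_pos'])
im,d,W,c=pts('wrist'); cv2.imwrite('pics/w4.png',im)
m=(W[...,2]>.022)&(W[...,2]<.034)&(np.hypot(W[...,0]-.4195,W[...,1]-.192)<.05)
print(cv2.minEnclosingCircle(W[m][:,:2].astype(np.float32)))
im,d,W,c=pts('side'); cv2.imwrite('pics/side4.png',im)
for b in [(.553,-.335),(.5595,-.2715)]:
    m=(W[...,2]>.071)&(W[...,2]<.08)&(np.hypot(W[...,0]-b[0],W[...,1]-b[1])<.032)
    print(m.sum(),cv2.minEnclosingCircle(W[m][:,:2].astype(np.float32)),np.median(W[m],0))
E
```

```text
clock: 14.8
eef_pos: [0.5034, -0.0856, 0.153]
tool_rot: [1.0, -0.0, 0.001, 0.0]
ft_force: [0.9, 0.3, 0.2]
grip_width: 0.0855
clock: 15.6
eef_pos: [0.4474, 0.0999, 0.153]
tool_rot: [1.0, -0.0, 0.001, -0.0]
ft_force: [-0.5, -0.5, -0.1]
grip_width: 0.0856
clock: 16.4
eef_pos: [0.4201, 0.1913, 0.1331]
tool_rot: [1.0, -0.0, 0.001, -0.0]
ft_force: [0.2, -0.4, 0.4]
grip_width: 0.0852
[0.42006322 0.19134634 0.13312605]
((0.41922205686569214, 0.19246560335159302), 0.03304823115468025)
655 ((0.5489480495452881, -0.3341430723667145), 0.023256106302142143) [ 0.54736448 -0.33568965  0.07566341]
549 ((0.5578793883323669, -0.2724592387676239), 0.023687805980443954) [ 0.55579635 -0.27319231  0.07568771]
```

View pics/side4.png

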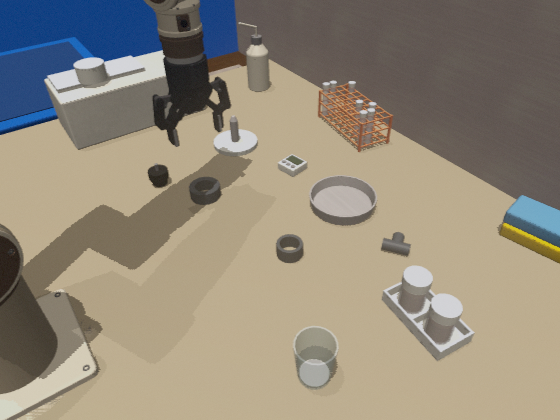

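View pics/w4.png

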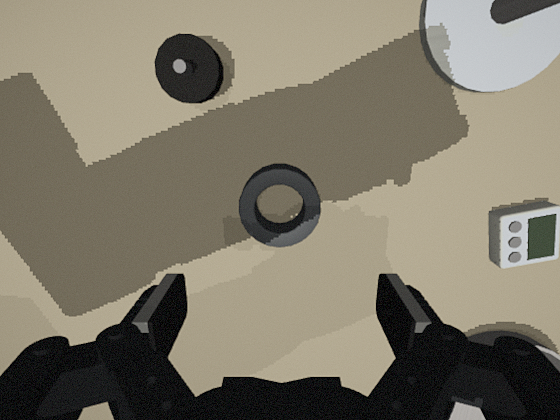

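Both jars stand in their bays at (417,285) and (445,315). The wide ring sits centred under the gripper, and the stopper is clear at (188,68). Gripping the ring.

```bash
python3 -m inch '[[-0.01,-0.03,0.9,0,0,0,-1],[0,0,0.9,0,0,0,-1],[0,0,0.9,0,0,0,-1],[0,0,0.9,0,0,0,-1],[0,0,0.8,0,0,0,-1],[0,0,0.5,0,0,0,-1],[0,0,0.4,0,0,0,-1],[0,0,0,0,0,0,-1]]';python3 -m inch '[[0,0,0,0,0,0,1],[0,0,0,0,0,0,1],[0,0,0,0,0,0,1],[0,0,0,0,0,0,1],[0,0,0,0,0,0,1],[0,0,-0.5,0,0,0,1],[0,0,-1,0,0,0,1],[0,0,-1,0,0,0,1]]'
```

```text
clock: 17.3
eef_pos: [0.4187, 0.1917, -0.001]
tool_rot: [1.0, -0.0, -0.001, 0.0]
ft_force: [-0.5, 0.2, -0.7]
grip_width: 0.0857
clock: 18.1
eef_pos: [0.4191, 0.1922, 0.0634]
tool_rot: [1.0, -0.0, -0.0, 0.0]
ft_force: [0.9, 0.2, -0.7]
grip_width: 0.0648
```

```bash
python3 -m inch '[[0,0,-1,0,0,0,1],[0,0,-1,0,0,0,1],[0.79,-0.704,-0.6,0,0,0,1],[0.79,-0.704,0,0,0,0,1],[0.79,-0.704,0,0,0,0,1],[0.79,-0.704,0,0,0,0,1],[0.79,-0.704,0,0,0,0,1],[0.79,-0.704,0,0,0,0,1]]';python3 -m inch '[[0.79,-0.704,0,0,0,0,1],[0.79,-0.704,0,0,0,0,1],[0,0,0,0,0,0,1],[0,0,0,0,0,0,1],[0,0,0,0,0,0,1],[0,0,0,0,0,0,1],[0,0,0,0,0,0,1],[0,0,0,0,0,0,1]]'
python3 - <<'E'
from h import *
print(bot.get_obs()['eef_pos'])
for n in ['scene','side','wrist']:
    im,d,W,c=pts(n); cv2.imwrite(f'pics/{n}5.png',im); np.savez(n+'5.npz',im=im,d=d,W=W)
    m=(W[...,2]>.075)&(W[...,2]<.13)&(np.hypot(W[...,0]-.577,W[...,1]-.333)<.05)
    print(n,m.sum(),np.nanpercentile(W[m],[1,99],axis=0).round(4).tolist())
E
```

```text
clock: 18.9
eef_pos: [0.5386, 0.2987, 0.1281]
tool_rot: [1.0, 0.0, 0.0, -0.0]
ft_force: [1.3, -1.2, -0.3]
grip_width: 0.0644
clock: 19.7
eef_pos: [0.5771, 0.3328, 0.1278]
tool_rot: [1.0, -0.0, 0.0, -0.0]
ft_force: [0.3, 0.5, -2.0]
grip_width: 0.0644
[0.57707759 0.33275969 0.1277755 ]
scene 76 [[0.5582, 0.3005, 0.0753], [0.609, 0.3528, 0.1299]]
side 41 [[0.5461, 0.2997, 0.0751], [0.5999, 0.3392, 0.13]]
wrist 440 [[0.5515, 0.3121, 0.1262], [0.6035, 0.3656, 0.13]]
```

View pics/wrist5.png

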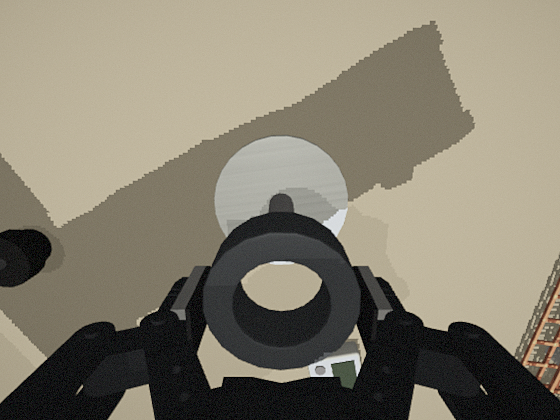

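View pics/scene5.png

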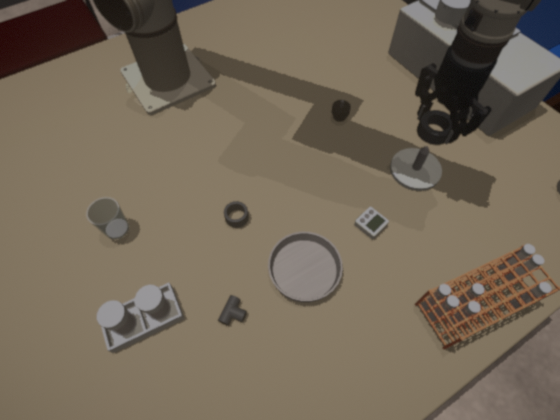

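Wrist view: the ring is held between the jaws at (282,300), with the post tip just behind it at (282,203). I'll check the ring centre, tilt and post from this view.

```bash
python3 - <<'E'
from h import *
z=np.load('wrist5.npz');W=z['W'];d=z['d'];im=z['im']
m=np.zeros((420,560),bool);m[205:372,205:360]=1
m&=(W[...,2]>.11)&(W[...,2]<.18)
P=W[m];top=P[P[:,2]>np.percentile(P[:,2],98)-.008]
A=np.c_[top[:,:2]-top[:,:2].mean(0),np.ones(len(top))]
print(np.linalg.lstsq(A,top[:,2],rcond=None)[0],cv2.minEnclosingCircle(top[:,:2].astype(np.float32)))
m=(W[...,2]>.008)&(W[...,2]<.018)&(np.hypot(W[...,0]-.577,W[...,1]-.333)<.07)
print('base',np.percentile(W[m],[1,50,99],axis=0).round(4).tolist())
m=np.zeros((420,560),bool);m[185:212,265:300]=1;m&=(W[...,2]>.03)&(W[...,2]<.09)
print('post',np.percentile(W[m],[0,50,100],axis=0).round(4).tolist())
E
```

```text
[-1.54907352e-03  5.20023791e-05  1.53336467e-01] ((0.5775386691093445, 0.33210790157318115), 0.0344216488301754)
base [[0.5255, 0.3104, 0.0103], [0.5773, 0.353, 0.0119], [0.629, 0.3878, 0.0135]]
post [[0.5682, 0.3371, 0.03], [0.5773, 0.3444, 0.0449], [0.587, 0.3456, 0.063]]
```

```bash
python3 -m inch '[[0,-0.08,0.3,0,0,0,1],[0,0,0.6,0,0,0,1],[0,0,0.6,0,0,0,1],[0,0,0.6,0,0,0,1],[0,0,0.6,0,0,0,1],[0,0,0.6,0,0,0,1],[0,0,0.6,0,0,0,1],[0,0,0,0,0,0,1]]';python3 -m inch '[[0,0,0.3,0,0,0,1],[0,0,0.16,0,0,0,1],[0,0,0,0,0,0,1],[0,0,0,0,0,0,1],[0,0,0,0,0,0,-1],[0,0,0,0,0,0,-1],[0,0,0,0,0,0,-1],[0,0,0,0,0,0,-1]]'
```

```text
clock: 20.65
eef_pos: [0.5751, 0.334, 0.0264]
tool_rot: [1.0, 0.0, -0.003, 0.001]
ft_force: [-0.8, -0.5, -0.9]
grip_width: 0.0646
clock: 21.45
eef_pos: [0.5774, 0.3352, 0.0186]
tool_rot: [1.0, -0.0, 0.0, -0.0]
ft_force: [0.0, 0.5, 0.2]
grip_width: 0.0853
```

```bash
python3 -m inch '[[0,0,-0.9,0,0,0,-1],[0,0,-0.9,0,0,0,-1],[0,0,-0.9,0,0,0,-1],[0,0,-0.9,0,0,0,-1],[0,0,-0.9,0,0,0,-1],[0,0,-0.9,0,0,0,-1],[-0.262,0.923,0,0,0,0,-1],[-0.262,0.923,0,0,0,0,-1]]';python3 -m inch '[[-0.262,0.923,0,0,0,0,-1],[-0.262,0.923,0,0,0,0,-1],[-0.262,0.923,0,0,0,0,-1],[-0.262,0.923,0,0,0,0,-1],[-0.262,0.923,0,0,0,0,-1],[-0.262,0.923,0,0,0,0,-1],[-0.262,0.923,0,0,0,0,-1],[-0.262,0.923,0,0,0,0,-1]]';python3 -m inch '[[-0.262,0.923,0,0,0,0,-1],[-0.262,0.923,0,0,0,0,-1],[-0.262,0.923,0,0,0,0,-1],[-0.262,0.923,0,0,0,0,-1],[-0.262,0.923,0,0,0,0,-1],[-0.262,0.923,0,0,0,0,-1],[-0.262,0.923,0,0,0,0,-1],[0,0,0.8,0,0,0,-1]]'
python3 -m inch '[[0,0,0,0,0,0,-1],[0,0,0,0,0,0,-1],[0,0,0,0,0,0,-1],[0,0,0,0,0,0,-1],[0,0,0,0,0,0,-1],[0,0,0,0,0,0,-1],[0,0,0,0,0,0,-1],[0,0,0,0,0,0,-1]]'
python3 - <<'E'
from h import *
print(bot.get_obs()['eef_pos'])
im,d,W,c=pts('wrist'); cv2.imwrite('pics/w6.png',im)
m=(W[...,2]>.022)&(W[...,2]<.034)&(np.hypot(W[...,0]-.466,W[...,1]+.0573)<.05)
print(cv2.minEnclosingCircle(W[m][:,:2].astype(np.float32)))
for n in ['scene','side']:
    im,d,W,c=pts(n); cv2.imwrite(f'pics/{n}6.png',im)
    m=(W[...,2]>.035)&(W[...,2]<.045)&(np.hypot(W[...,0]-.577,W[...,1]-.334)<.06)
    print(n,m.sum(),cv2.minEnclosingCircle(W[m][:,:2].astype(np.float32)),np.percentile(W[m][:,2],[5,50,95]))
E
```

```text
clock: 22.25
eef_pos: [0.5647, 0.2893, 0.1546]
tool_rot: [1.0, 0.001, 0.001, -0.001]
ft_force: [0.5, -1.3, -0.1]
grip_width: 0.0855
clock: 23.05
eef_pos: [0.5114, 0.1034, 0.1536]
tool_rot: [1.0, 0.0, 0.0, -0.0]
ft_force: [0.3, 1.1, 0.7]
grip_width: 0.0856
clock: 23.85
eef_pos: [0.4675, -0.0597, 0.1357]
tool_rot: [1.0, -0.002, 0.003, 0.001]
ft_force: [0.9, 0.2, -0.9]
grip_width: 0.0852
clock: 24.65
eef_pos: [0.4659, -0.0571, 0.1334]
tool_rot: [1.0, 0.0, 0.0, -0.0]
ft_force: [-0.1, -0.2, 0.6]
grip_width: 0.0854
[ 0.46593757 -0.05714351  0.13336655]
((0.46591055393218994, -0.056922052055597305), 0.025040583685040474)
scene 403 ((0.5789919495582581, 0.3346143960952759), 0.03340419381856918) [0.03588093 0.03937549 0.0415309 ]
side 242 ((0.5776669383049011, 0.3342442214488983), 0.03501797839999199) [0.03588969 0.04003903 0.04251322]
```

View pics/side6.png

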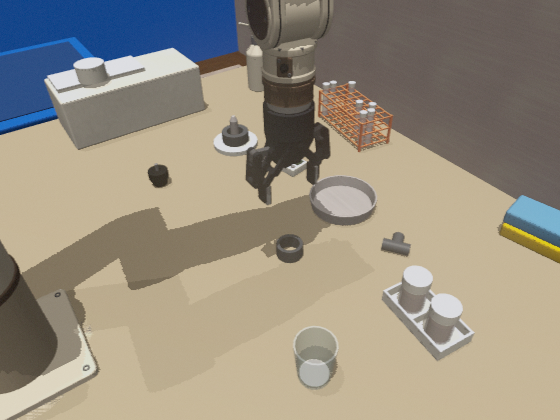

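Wide ring lies flat round the post at (235,135), top at 40 mm. Gripper centred on the narrow ring; gripping.

```bash
python3 -m inch '[[0,0,0.9,0,0,0,-1],[0,0,0.9,0,0,0,-1],[0,0,0.9,0,0,0,-1],[0,0,0.9,0,0,0,-1],[0,0,0.8,0,0,0,-1],[0,0,0.5,0,0,0,-1],[0,0,0.4,0,0,0,-1],[0,0,0,0,0,0,-1]]';python3 -m inch '[[0,0,0,0,0,0,1],[0,0,0,0,0,0,1],[0,0,0,0,0,0,1],[0,0,0,0,0,0,1],[0,0,0,0,0,0,1],[0,0,0,0,0,0,1],[0,0,-0.5,0,0,0,1],[0,0,-1,0,0,0,1]]'
```

```text
clock: 25.6
eef_pos: [0.4648, -0.0571, -0.0004]
tool_rot: [1.0, -0.0, -0.001, -0.0]
ft_force: [-0.4, -1.2, 1.0]
grip_width: 0.0852
clock: 26.4
eef_pos: [0.4642, -0.057, 0.0376]
tool_rot: [1.0, 0.0, -0.002, -0.0]
ft_force: [0.8, -0.6, -0.6]
grip_width: 0.0483
```

```bash
python3 -m inch '[[0,0,-1,0,0,0,1],[0,0,-1,0,0,0,1],[0,0,-1,0,0,0,1],[0,0,-1,0,0,0,1],[0.2626,-0.9213,-0.1,0,0,0,1],[0.2626,-0.9213,0,0,0,0,1],[0.2626,-0.9213,0,0,0,0,1],[0.2626,-0.9213,0,0,0,0,1]]';python3 -m inch '[[0.2626,-0.9213,0,0,0,0,1],[0.2626,-0.9213,0,0,0,0,1],[0.2626,-0.9213,0,0,0,0,1],[0.2626,-0.9213,0,0,0,0,1],[0.2626,-0.9213,0,0,0,0,1],[0.2626,-0.9213,0,0,0,0,1],[0.2626,-0.9213,0,0,0,0,1],[0.2626,-0.9213,0,0,0,0,1]]';python3 -m inch '[[0.2626,-0.9213,0,0,0,0,1],[0.2626,-0.9213,0,0,0,0,1],[0.2626,-0.9213,0,0,0,0,1],[0.2626,-0.9213,0,0,0,0,1],[0.2626,-0.9213,0,0,0,0,1],[0,0,0,0,0,0,1],[0,0,0,0,0,0,1],[0,0,0,0,0,0,1]]'
python3 - <<'E'
from h import *
print(bot.get_obs()['eef_pos'])
im,d,W,c=pts('wrist'); cv2.imwrite('pics/w7.png',im)
m=np.zeros((420,560),bool);m[205:372,205:360]=1
m&=(W[...,2]>.12)&(W[...,2]<.19)
P=W[m];top=P[(P[:,2]>np.percentile(P[:,2],97)-.008)]
A=np.c_[top[:,:2]-top[:,:2].mean(0),np.ones(len(top))]
print(np.linalg.lstsq(A,top[:,2],rcond=None)[0],cv2.minEnclosingCircle(top[:,:2].astype(np.float32)))
E
```

```text
clock: 27.2
eef_pos: [0.4925, 0.0357, 0.1414]
tool_rot: [1.0, -0.0, 0.001, -0.0]
ft_force: [-0.2, -0.7, -0.8]
grip_width: 0.048
clock: 28.0
eef_pos: [0.5449, 0.2202, 0.1411]
tool_rot: [1.0, 0.0, 0.0, -0.0]
ft_force: [0.8, -0.5, 0.1]
grip_width: 0.0485
clock: 28.8
eef_pos: [0.5772, 0.3336, 0.1408]
tool_rot: [1.0, -0.0, -0.0, 0.0]
ft_force: [0.1, 0.4, -0.2]
grip_width: 0.0482
[0.57724878 0.33358102 0.14080706]
[ 0.00191064 -0.00019574  0.17912909] ((0.5777804851531982, 0.3383948802947998), 0.02987143024802208)
```

View pics/w7.png

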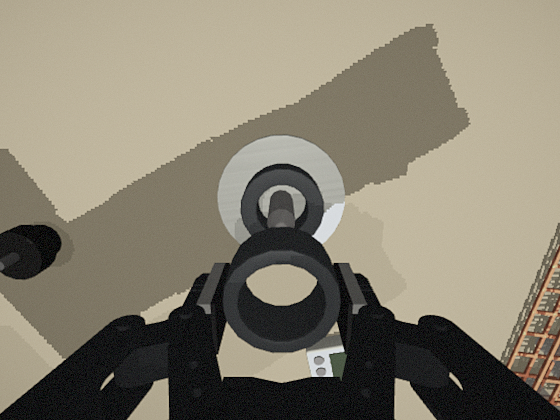

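Ring held level at (281,290), post and wide ring directly behind it at (282,200). Lowering.

```bash
python3 -m inch '[[0,-0.02,0.3,0,0,0,1],[0,0,0.6,0,0,0,1],[0,0,0.6,0,0,0,1],[0,0,0.6,0,0,0,1],[0,0,0.6,0,0,0,1],[0,0,0.6,0,0,0,1],[0,0,0.3,0,0,0,1],[0,0,0,0,0,0,1]]';python3 -m inch '[[0,0,0.28,0,0,0,1],[0,0,0,0,0,0,1],[0,0,0,0,0,0,1],[0,0,0,0,0,0,-1],[0,0,0,0,0,0,-1],[0,0,0,0,0,0,-1],[0,0,0,0,0,0,-1],[0,0,-1,0,0,0,-1]]'
```

```text
clock: 29.65
eef_pos: [0.5764, 0.3338, 0.0491]
tool_rot: [1.0, -0.0, -0.001, 0.001]
ft_force: [0.0, -0.4, -0.6]
grip_width: 0.048
clock: 30.45
eef_pos: [0.5748, 0.3333, 0.065]
tool_rot: [1.0, 0.0, -0.004, 0.002]
ft_force: [-0.9, -0.1, -0.1]
grip_width: 0.0856
```

```bash
python3 -m inch '[[0,0,-0.9,0,0,0,-1],[0,0,-0.9,0,0,0,-1],[0,0,-0.9,0,0,0,-1],[0,0,-0.9,0,0,0,-1],[-0.88,0.164,0,0,0,0,-1],[-0.88,0.164,0,0,0,0,-1],[-0.88,0.164,0,0,0,0,-1],[-0.88,0.164,0,0,0,0,-1]]';python3 -m inch '[[-0.88,0.164,0,0,0,0,-1],[-0.88,0.164,0,0,0,0,-1],[-0.88,0.164,0,0,0,0,-1],[-0.88,0.164,0,0,0,0,-1],[-0.88,0.164,0,0,0,0,-1],[-0.88,0.164,0,0,0,0,-1],[0,0,0.5,0,0,0,-1],[0,0,0,0,0,0,-1]]';python3 -m inch '[[0,0,0,0,0,0,-1],[0,0,0,0,0,0,-1],[0,0,0,0,0,0,-1],[0,0,0,0,0,0,-1],[0,0,0,0,0,0,-1],[0,0,0,0,0,0,-1],[0,0,0,0,0,0,-1],[0,0,0,0,0,0,-1]]'
python3 - <<'E'
from h import *
print(bot.get_obs()['eef_pos'])
im,d,W,c=pts('wrist'); cv2.imwrite('pics/w8.png',im)
m=(W[...,2]>.031)&(W[...,2]<.041)&(np.hypot(W[...,0]-.358,W[...,1]-.293)<.05)
print(cv2.minEnclosingCircle(W[m][:,:2].astype(np.float32)))
for n in ['scene','side']:
    im,d,W,c=pts(n); cv2.imwrite(f'pics/{n}8.png',im)
    m=(W[...,2]>.064)&(W[...,2]<.073)&(np.hypot(W[...,0]-.577,W[...,1]-.334)<.06)
    print(n,m.sum(),cv2.minEnclosingCircle(W[m][:,:2].astype(np.float32)),np.percentile(W[m][:,2],[5,50,95]))
E
```

```text
clock: 31.25
eef_pos: [0.4887, 0.3182, 0.1589]
tool_rot: [1.0, -0.0, 0.0, -0.0]
ft_force: [-0.7, 0.5, 0.2]
grip_width: 0.0856
clock: 32.05
eef_pos: [0.3563, 0.2932, 0.1456]
tool_rot: [1.0, 0.0, -0.001, 0.001]
ft_force: [-0.6, -0.2, -0.3]
grip_width: 0.0856
clock: 32.85
eef_pos: [0.3575, 0.2938, 0.1463]
tool_rot: [1.0, -0.0, -0.0, 0.0]
ft_force: [0.6, -0.4, 0.1]
grip_width: 0.0854
[0.35750576 0.29383611 0.14629216]
((0.3570311963558197, 0.2943328619003296), 0.02208077721297741)
scene 243 ((0.5783185958862305, 0.3340378999710083), 0.02557389996945858) [0.06467595 0.06734081 0.07077305]
side 142 ((0.5782764554023743, 0.33186036348342896), 0.0268421471118927) [0.06464511 0.06800024 0.07063959]
```

View pics/scene8.png

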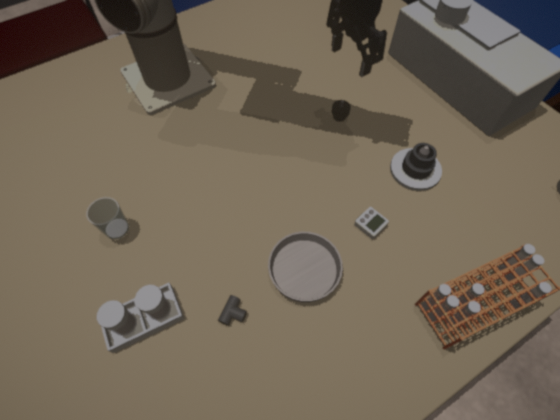

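View pics/w8.png

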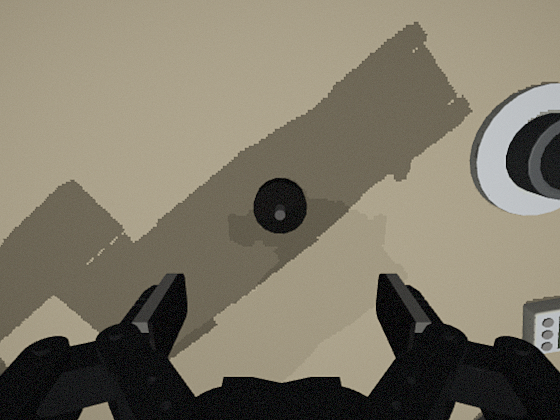

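Both rings are stacked at (420,160), top at 68 mm. The stopper is centred at (280,207) in the wrist view; gripping its head.

```bash
python3 -m inch '[[0,0,0.95,0,0,0,-1],[0,0,0.95,0,0,0,-1],[0,0,0.95,0,0,0,-1],[0,0,0.95,0,0,0,-1],[0,0,0.9,0,0,0,-1],[0,0,0.6,0,0,0,-1],[0,0,0.38,0,0,0,-1],[0,0,0,0,0,0,-1]]';python3 -m inch '[[0,0,0,0,0,0,1],[0,0,0,0,0,0,1],[0,0,0,0,0,0,1],[0,0,0,0,0,0,1],[0,0,0,0,0,0,1],[0,0,0,0,0,0,1],[0,0,-0.5,0,0,0,1],[0,0,-1,0,0,0,1]]'
```

```text
clock: 33.8
eef_pos: [0.3567, 0.2932, 0.0032]
tool_rot: [1.0, 0.0, -0.001, 0.001]
ft_force: [0.1, 0.8, -0.3]
grip_width: 0.0856
clock: 34.6
eef_pos: [0.356, 0.2926, 0.0409]
tool_rot: [1.0, 0.0, -0.002, 0.001]
ft_force: [-0.2, 0.7, -1.0]
grip_width: 0.0414
```

```bash
python3 -m inch '[[0,0,-1,0,0,0,1],[0,0,-1,0,0,0,1],[0,0,-1,0,0,0,1],[0.8,0.853,0,0,0,0,1],[0.8,0.853,0,0,0,0,1],[0.8,0.853,0,0,0,0,1],[0.8,0.853,0,0,0,0,1],[0.8,0.853,0,0,0,0,1]]';python3 -m inch '[[0.8,0.853,0,0,0,0,1],[0.8,0.853,0,0,0,0,1],[0.8,0.853,0,0,0,0,1],[0.8,0.853,0,0,0,0,1],[0.8,0.853,0,0,0,0,1],[0.8,0.853,0,0,0,0,1],[0.8,0.853,0,0,0,0,1],[0.8,0.853,0,0,0,0,1]]';python3 -m inch '[[0.8,0.853,0,0,0,0,1],[0,0,0,0,0,0,1],[0,0,0.8,0,0,0,1],[0,0,0.8,0,0,0,1],[0,0,0.4,0,0,0,1],[0,0,0,0,0,0,1],[0,0,0,0,0,0,1],[0,0,0,0,0,0,1]]'
python3 - <<'E'
from h import *
for n in ['side']:
    im,d,W,c=pts(n); cv2.imwrite(f'pics/{n}9.png',im)
E
```

```text
clock: 35.4
eef_pos: [0.4581, 0.1863, 0.117]
tool_rot: [1.0, 0.0, 0.0, -0.0]
ft_force: [0.6, 0.6, -0.8]
grip_width: 0.0417
clock: 36.2
eef_pos: [0.6181, 0.0156, 0.1168]
tool_rot: [1.0, -0.0, -0.0, -0.0]
ft_force: [0.9, 0.3, -0.1]
grip_width: 0.0415
clock: 37.0
eef_pos: [0.6383, -0.0045, 0.0682]
tool_rot: [1.0, 0.0, 0.001, -0.0]
ft_force: [0.6, 0.4, -0.1]
grip_width: 0.0418
```

View pics/side9.png

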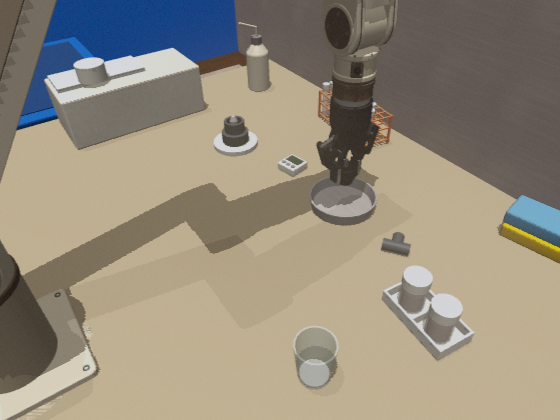

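Stopper hangs upright over the dish at (343,180). Lowering and releasing with a limited opening to stay inside the rim.

```bash
python3 -m inch '[[0,0,0.5,0,0,0,1],[0,0,0.5,0,0,0,1],[0,0,0.5,0,0,0,1],[0,0,0.4,0,0,0,1],[0,0,0.2,0,0,0,1],[0,0,0.15,0,0,0,1],[0,0,0,0,0,0,1],[0,0,0,0,0,0,1]]';python3 -m inch '[[0,0,0,0,0,0,-0.3],[0,0,0,0,0,0,-0.4],[0,0,0,0,0,0,-0.4],[0,0,0,0,0,0,-0.4],[0,0,0,0,0,0,-0.4],[0,0,-0.3,0,0,0,-0.4],[0,0,-1,0,0,0,-0.4],[0,0,-1,0,0,0,-0.4]]';python3 -m inch '[[0,0,-1,0,0,0,-0.4],[0,0,-1,0,0,0,-0.4],[0,0,-1,0,0,0,-0.4],[0,0,-1,0,0,0,-0.4],[-1,0,-0.5,0,0,0,-0.4],[-1,0,0,0,0,0,-0.4],[-1,0,0,0,0,0,-0.4],[0,0,0,0,0,0,-0.4]]'
python3 - <<'E'
from h import *
for n in ['scene','side']:
    im,d,W,c=pts(n); cv2.imwrite(f'pics/{n}10.png',im)
    def q(name,x,y,r,a,b):
        m=(W[...,2]>a)&(W[...,2]<b)&(np.hypot(W[...,0]-x,W[...,1]-y)<r)
        if m.sum()==0: print(n,name,'none');return
        cc,rr=cv2.minEnclosingCircle(W[m][:,:2].astype(np.float32))
        print(n,name,m.sum(),np.round(cc,4),round(rr,4),'z',np.percentile(W[m][:,2],[5,50,95]).round(4))
    q('jarB',.553,-.335,.032,.071,.082); q('jarA',.5595,-.2715,.032,.071,.082)
    q('narrow',.5775,.334,.05,.064,.073); q('wide',.5775,.334,.06,.035,.045)
    q('stopper head',.637,-.005,.05,.036,.045); q('stub',.637,-.005,.05,.052,.065)
    q('beaker',.354,-.277,.06,.07,.082)
E
```

```text
clock: 37.85
eef_pos: [0.6379, -0.0047, 0.0108]
tool_rot: [1.0, -0.0, 0.0, -0.0]
ft_force: [-0.1, 0.0, -1.1]
grip_width: 0.0414
clock: 38.65
eef_pos: [0.6369, -0.0047, 0.0684]
tool_rot: [1.0, -0.0, -0.001, -0.0]
ft_force: [0.5, 0.3, 0.6]
grip_width: 0.0596
clock: 39.45
eef_pos: [0.5594, -0.0047, 0.1815]
tool_rot: [1.0, 0.0, -0.001, 0.0]
ft_force: [1.3, 1.2, 0.5]
grip_width: 0.0598
scene jarB 598 [ 0.5497 -0.3343] 0.0228 z [0.0724 0.0745 0.0762]
scene jarA 563 [ 0.5582 -0.2708] 0.023 z [0.0727 0.0746 0.0763]
scene narrow 242 [0.5793 0.3349] 0.0258 z [0.0648 0.0672 0.0707]
scene wide 259 [0.5788 0.334 ] 0.033 z [0.0367 0.0395 0.0431]
scene stopper head 398 [ 0.6388 -0.0047] 0.0225 z [0.0386 0.0406 0.0427]
scene stub 21 [ 0.6389 -0.0055] 0.004 z [0.0529 0.0565 0.0591]
scene beaker 211 [ 0.3544 -0.2761] 0.0321 z [0.0707 0.0735 0.0759]
side jarB 654 [ 0.5491 -0.3344] 0.0235 z [0.0735 0.0757 0.0772]
side jarA 551 [ 0.5571 -0.2717] 0.0231 z [0.073  0.0756 0.0771]
side narrow 145 [0.5781 0.3334] 0.026 z [0.0645 0.0681 0.0707]
side wide 162 [0.5763 0.3328] 0.0337 z [0.0362 0.0404 0.0437]
side stopper head 237 [ 0.6382 -0.0055] 0.0234 z [0.0376 0.0415 0.0434]
side stub 18 [ 0.6382 -0.0063] 0.0058 z [0.0524 0.0567 0.0586]
side beaker 448 [ 0.354  -0.2774] 0.0319 z [0.0707 0.0749 0.0771]
```

View pics/scene10.png

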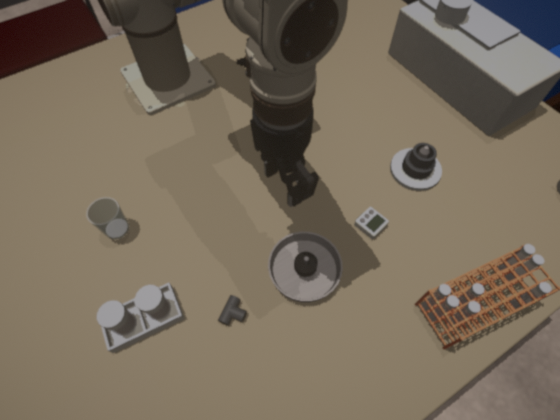

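View pics/side10.png

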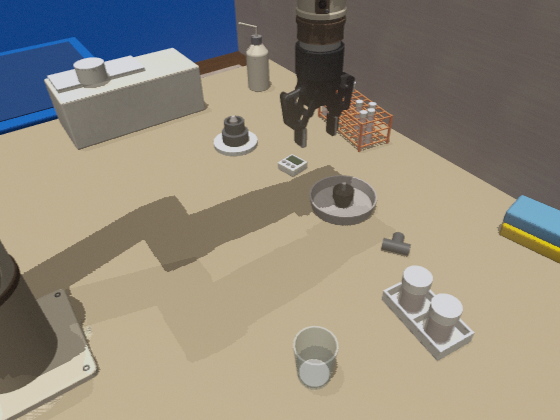

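All parts are in place: the stopper stands in the dish at (306,265), the rings are stacked at (420,160), the jars are in their bays and the beaker is upright at (107,215). I'm handing the job in.

```bash
python3 -c "
from workcell import bot
print(bot.job_done())"
```

```text
the job is handed in; nothing more can be done
None
```

I put all five parts in place and handed the job in after about 39.5 s of robot time; no verdict was reported.

The last checks used the scene and side cameras, with the gripper clear of everything. No check failed, and the two cameras agreed to within about 2.5 mm.

| Part | Position | Height of top |
|---|---|---|
| Jars | about 4 mm (far bay) and 2 mm (near bay) off their bay centres (limit 12 mm) | 75 mm, as expected |
| Wide ring | flat round the post, within about 2 mm of it (limit 13 mm) | 40 mm, as expected |
| Narrow ring | flat on the wide ring, within about 2 mm of the post (limit 13 mm) | 68 mm, as expected |
| Stopper | stub up, within about 2 mm of the dish centre (limit 45 mm) | stub at about 57 mm, as expected |
| Beaker | upright and not moved | 75 mm, as expected |

I did not measure tilt or rest directly at the end. The top heights and the pictures show no lean, and repeated views of the jars and rings showed no movement beyond the cameras' 1–2 mm scatter.

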